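Lay the step block down and seat it against the stop

ROBOT

A 7-joint arm with a two-finger parallel gripper is mounted at the origin on the work surface. World frame = base frame: x ahead of the robot, y to its left, z up, the work surface at z = 0. Lengths are in m, angles in rad, forces in N, time in s.
With the tool pointing down it reaches from about 0.4 to 0.925 m from the base axis. Payload 4.1 kg.
Tool frame: the origin (TCP) lies midway between the tips of the shut fingers; the grasp point (between the pads) lies 19 mm behind it; z points along the fingers, y is the line along which they close (so a half turn about z gives the same grasp; the last joint's range is limited). The gripper opens to 85 mm and grips with 20 to 120 N. Pads are 22 mm wide; open, the fingers measure 114 mm over their backs; the gripper's body (76 mm by 85 mm) begins 54 mm behind the grasp point. The pads swing forward as they close: fully open they stand 13 mm farther back than shut.
Start: joints at [1.038, 0.398, 0.045, 1.537, -0.019, 1.207, -0.051], TCP at [0.273, -0.59, 0.231] pointing down, gripper open.
Joint ranges: [-2.82, 2.82], [-0.49, 2.23], [-1.37, 1.46], [0, 2.46], [-1.36, 4.5], [0.23, 2], [-2.94, 2.94]. Speed limits (rad/s): [2.57, 2.57, 3.14, 3.14, 3.14, 3.14, 3.14].

INTERFACE

Orientations are given as a unit quaternion [x, y, z, w].
In Python, from plant import r gives the robot as it stands.
- The arm moves only by the tool apply_moves, never from a script. Its argument "steps" is a list of rows, each an object with "slide": the shift along the tool's x, y, z in cm, a list of three; "twist": the turn, a rotation vector about the tool's x, y, z in rad, a list of three; "fingers": the opening, from 0 (shut) to 1 (fully open). In form: [{"slide": [tx, ty, tz], "twist": [rx, ry, rz], "fingers": fingers}, ...]. A call has 1 to 10 rows; each row shifts and turns the commanded pose from where the row before left it, along the tool's axes as they then stand; what a row does not reach is not made up. A row lasts 1/12 s, in which the tool goes at most 41.7 mm and 7.16 degrees, less where a joint would pass 70% of its speed; a pose out of reach is approached as far as the arm can. A call with a gripper value outside its range is refused whole. The fingers move at their own pace and stop on an object; "newtons" is the grip in N (left out, the last holds). Time passes only in rows, so rows that do not move let the fingers close. It gives the time, the measured TCP pose, the force, the opening and the grip force at its end, in the units of the state.
- r.state(): the state, without advancing time (a new reading comes with each control period).
- r.get_image(name): name is "side" or "top"; returns a dict with "image" (480x640x3 uint8, red, green, blue), "z_map" (480x640 float32, m along the optical axis (not along the pixel's ray), 0 where there is no reading), "mtx" (3x3 intrinsics, pixels), "world_to_cam" (4x4, takes a point from world to camera coordinates). Camera axes: x right, y up, looking along -z (the intrinsics and any distortion apply to the point x, -y, -z); pixel columns grow to the right and rows downward; lengths in m; the calibration is good to about 2 mm. A picture is of the moment at which its call begins.
- r.finish_job(): hands the job in; it is judged then, once.
The state is a dict: "clock": time; "qpos": joint angles; "qd": joint speeds; "joint_efforts": joint torques, N m; "eef_pos": TCP position; "orientation": TCP orientation; "ft_force": force on the tool from outside, world axes, zero at the start; "ft_torque": the same for the moment, N m; "opening": finger opening in m; "grasp_force": force on a finger pad.
Only numpy, scipy, OpenCV 4.12 (cv2) and the standard library are available. Lean on these libraries where they do the work, as an engineer would, in place of code of your own. Each camera call takes 0.05 s, during which the arm holds its last target. There are 200 camera calls.

TASK

The tall aluminium step block stands on end on the black specimen plate. Push it over onto its flat back, so that it lies on the plate with its steps facing up and its top end towards the plate's stop bar, then push it along the plate until that end rests squarely against the stop bar, near the middle of the bar. Do it all by pushing, without lifting the block, and leave everything else where it is.

Things in the scene. Friction and masses are not known exactly. Their poses are not given: they have to be found in the camera images.
- plate: Fixed plate with a black rubber top, 240 (x) x 120 (y) x 8 mm, lying flat on the table; origin at the centre of its underside. Across its +x end stands a steel stop bar, 110 mm long (y), 12 mm thick, rising 20 mm above the plate's top. Its x axis points from the open end to the stop bar; its yaw varies widely.
- stop_face (a point): Point on the plate's top at the foot of the stop bar's inner face (the face that looks to the plate's -x), at the middle of the bar: 105 mm along +x from the plate's centre. Axes as the plate's.
- tall_block: Loose aluminium block, 0.2 to 0.4 kg, standing on end on the plate: 100 mm tall (z), 44 wide (y). Origin: centre of its underside. Lowest 40 mm are 34 mm thick (x -17 to +17); above, 20 mm (x -3 to +17), so its -x side has a ledge and its +x side is a flat back. At the start the back faces the stop bar within 6 degrees, 120 to 155 mm away, under 15 mm off the plate's centre line.
- heel (a point): Middle of the block's lower back edge (block frame x = 17, y = 0, z = 0 mm): the edge it tips over when pushed near the top of its -x side. Past about 17 degrees of lean it falls by itself. Lying on its back, its own x axis points straight down and its z axis to the stop bar.
- crown (a point): Middle of the block's upper back edge (block frame x = 17, y = 0, z = 100 mm): once it lies down, the middle of the lower edge of the end that goes to the stop bar.
- short_block: Loose bystander: a similar step block but only 60 mm tall, 44 mm wide, 34 mm thick, standing on the table beside the plate. Origin at the centre of its underside.
- puck: Loose bystander: black plastic mounted specimen, a disc 32 mm across and 22 mm tall, beside the plate. Origin at the centre of its underside.
- anvil: Loose bystander: dark steel mushroom-shaped spare anvil, 60 mm across at the foot, 46 mm tall. Origin at the centre of its underside.
- bottle: Loose bystander: white bottle 60 mm across, 150 mm tall. Origin at the centre of its underside.
- driver: Loose bystander: screwdriver 180 mm long, lying on the table. Origin underneath it.
- dish: Loose bystander: white dish 90 mm across, 25 mm tall. Origin at the centre of its underside.
Not all that is in view belongs to the job. What is shaped like the tall_block but pink or red is not meant.

How it is judged:
By the outcome, as a careful person would: the job done as asked, in the order asked, and still so for the second after the job is handed in, with the robot touching nothing.
It also fails if it takes over 42 s, if anything falls off the work surface, if the arm or the gripper's body presses on something with over 40 N, if the wrist force passes 120 N, or if a joint passes its speed limit or range.

## Working session

There is one attempt and no reset: what is moved stays moved. The work goes in short steps, Python scripts to look and compute and a tool call to move; the robot and the scene stay as the last step left them, time stands still between calls to the robot, and variables do not carry over. Pictures are saved under pics/ and viewed, at most 10 in all, crops included, and the job is handed in when it is done.

Besides the shell and the picture viewer there is one more tool, called by a JSON object that holds its "api" and its "payload". apply_moves: Moves the arm, as the interface text tells. Its arguments: {"type":"object","properties":{"steps":{"type":"array"},"newtons":{"type":"number"}},"required":["steps"]}

```bash
mkdir -p pics
cat > h.py <<'E'
import numpy as np, cv2
from plant import r
def grab(n):
    d=r.get_image(n); return d
def save(d,f): cv2.imwrite('pics/'+f,d['image'][:,:,::-1])
def pts(d):
    z=d['z_map'].astype(float); K=d['mtx']; v,u=np.mgrid[0:480,0:640]
    c=np.stack([(u-K[0,2])/K[0,0]*z,-(v-K[1,2])/K[1,1]*z,-z,np.ones_like(z)],-1)
    w=c@np.linalg.inv(d['world_to_cam']).T
    w=w[...,:3]; w[z==0]=np.nan
    return w
E
python3 - <<'E'
from h import *
for n in('top','side'):
    d=grab(n); save(d,n+'0.png'); np.savez('pics/'+n+'0.npz',**d); print(n,d.keys(),d['mtx'],np.linalg.inv(d['world_to_cam'])[:3])
print(r.state())
E
```

```text
top dict_keys(['image', 'z_map', 'mtx', 'world_to_cam']) [[467.05265115   0.         318.38441764]
 [  0.         467.05265115 234.98614388]
 [  0.           0.           1.        ]] [[-0.00496148  0.99844803 -0.05546991  0.48649848]
 [-0.99967596 -0.00356732  0.02520431  0.09125635]
 [ 0.02496731  0.05557698  0.99814219  1.31858217]]
side dict_keys(['image', 'z_map', 'mtx', 'world_to_cam']) [[433.19693436   0.         314.3365341 ]
 [  0.         433.19693436 237.09078935]
 [  0.           0.           1.        ]] [[ 0.99654364  0.0337378  -0.07591141  0.49073246]
 [-0.08015442  0.63053226 -0.77201317 -0.65215724]
 [ 0.02181857  0.77542945  0.63105715  0.68713311]]
{'clock': 0.1, 'qpos': array([ 1.03801346,  0.3991142 ,  0.04503369,  1.53774903, -0.01869123,
        1.20692156, -0.0506594 ]), 'qd': array([-8.23449055e-04, -1.50972986e-03, -7.54606755e-06, -3.47049451e-03,
        8.84545217e-04,  1.60541773e-03, -1.24317684e-03]), 'joint_efforts': array([ 3.99915836e-03, -4.76264048e+01,  1.36992898e+00, -2.54952443e+01,
        1.18398748e-02,  5.06787197e-03,  1.76904439e-05]), 'eef_pos': array([ 0.27297919, -0.58926785,  0.230372  ]), 'orientation': array([ 9.76553700e-01,  2.15272124e-01, -2.53234313e-04, -8.48470597e-04]), 'ft_force': array([ 0.02899672, -0.02159099,  0.10542542]), 'ft_torque': array([-0.01129763, -0.01229515,  0.01524841]), 'grasp_force': 0.0, 'opening': 0.08528653672796198}
```

View pics/top0.png

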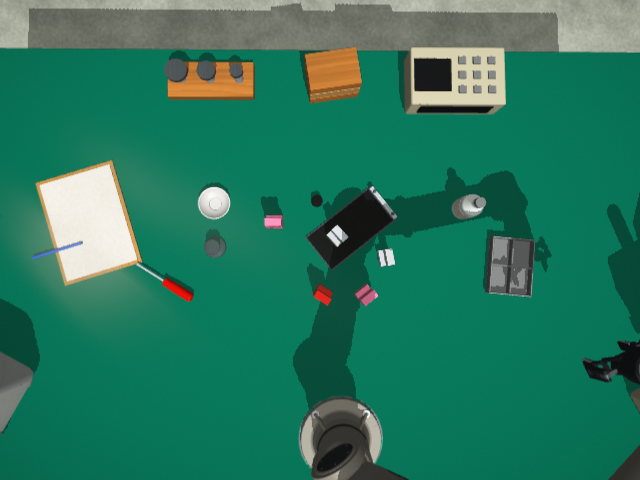

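View pics/side0.png

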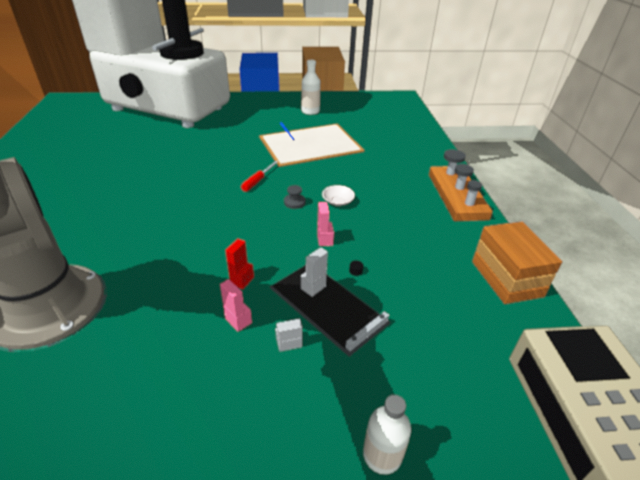

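The top view shows the black plate from (307,237) to (396,215), with the stop bar at (383,203). Things that could be taken for the tall block:
- silver block on the plate at (336,235), side view (314,272)
- short silver block on the table at (386,257)
- red at (323,295)
- pinks at (366,294) and (273,221)

By the description I choose the silver one on the plate, and check it in a crop.

Run:
```python
from h import *
t=dict(np.load('pics/top0.npz')); s=dict(np.load('pics/side0.npz'))
a=cv2.resize(t['image'][175:275,295:405],None,fx=5,fy=5,interpolation=cv2.INTER_CUBIC)
b=cv2.resize(s['image'][235:360,265:400],None,fx=4,fy=4,interpolation=cv2.INTER_CUBIC)
cv2.imwrite('pics/c1.png',cv2.resize(a,(800,727) if 0 else (550,500))[:,:,::-1]); cv2.imwrite('pics/c2.png',b[:,:,::-1])
W=pts(t); box=W[175:275,295:405].reshape(-1,3); rgb=t['image'][175:275,295:405].reshape(-1,3).astype(int)
def rect(m,n):
    p=box[m][:,:2]; q=cv2.minAreaRect((p*1000).astype(np.float32)); print(n,m.sum(),np.round(q[0],1),np.round(q[1],1),round(q[2],2),np.nanmedian(box[m][:,2])); return q
z=box[:,2]; ok=np.isfinite(z)
print(np.histogram(z[ok],bins=np.arange(-.01,.14,.005)))
dark=ok&(rgb.max(1)<60)&(z>.003)&(z<.014); rect(dark,'plate')
rect(ok&(z>.1),'top of block'); rect(ok&(z>.04)&(z<.055),'ledge')
bar=ok&(z>.02)&(z<.035); rect(bar,'bar+')
```

```text
(array([ 147, 2900, 4060, 2186,  848,   62,  100,  183,   72,    5,   17,
         60,   32,   53,   70,    6,    2,    3,    4,    1,    2,    3,
         12,   81,   41,    0,    0,    0,    0,    0]), array([-0.01 , -0.005,  0.   ,  0.005,  0.01 ,  0.015,  0.02 ,  0.025,
        0.03 ,  0.035,  0.04 ,  0.045,  0.05 ,  0.055,  0.06 ,  0.065,
        0.07 ,  0.075,  0.08 ,  0.085,  0.09 ,  0.095,  0.1  ,  0.105,
        0.11 ,  0.115,  0.12 ,  0.125,  0.13 ,  0.135,  0.14 ]))
plate 2804 [609.1 -11.7] [189.3 235.2] 38.09 0.00846958327527969
top of block 134 [559.8   4.8] [43.3 20.5] 42.05 0.10860734819067974
ledge 109 [527.5 -55.1] [192.8  42.2] 68.89 0.048102131438531925
bar+ 355 [590.1 -61.8] [260.6 191. ] 26.88 0.027671805968607854
```

View pics/c1.png

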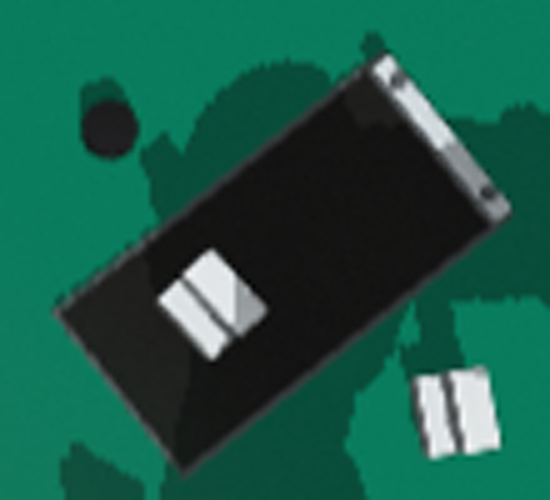

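View pics/c2.png

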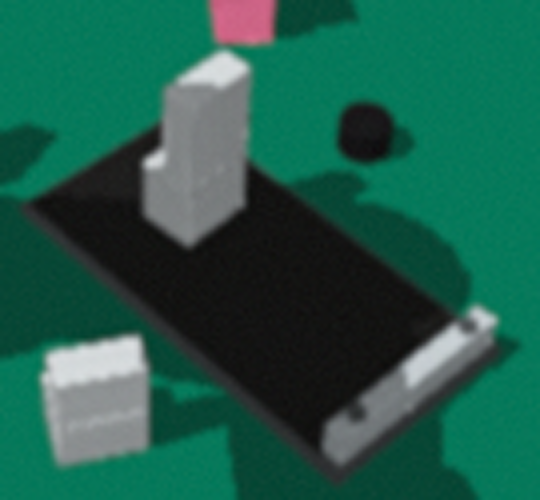

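The crops confirm the choice: a silver stepped block on the plate, with its ledge towards the open end and its flat back facing the bar. Now I fit the plate and block poses to corners read from both crops.

```bash
cat >> h.py <<'E'
from scipy.optimize import least_squares
def proj(d,P):
    c=np.c_[P,np.ones(len(P))]@d['world_to_cam'].T
    K=d['mtx']; return np.c_[K[0,0]*c[:,0]/-c[:,2]+K[0,2],-K[1,1]*c[:,1]/-c[:,2]+K[1,2]]
def place(p,L,z0):
    L=np.array(L,float); c,s=np.cos(p[2]),np.sin(p[2])
    return np.c_[p[0]+c*L[:,0]-s*L[:,1],p[1]+s*L[:,0]+c*L[:,1],z0+L[:,2]]/1.
E
python3 - <<'E'
from h import *
t=dict(np.load('pics/top0.npz')); s=dict(np.load('pics/side0.npz'))
T=lambda a:np.array(a)/5+[295,175]-.4
S=lambda a:np.array(a)/4+[265,235]-.4
def fit(top,side,z0,p0):
    f=lambda p:np.r_[(proj(t,place(p,[q[0] for q in top],z0))-T([q[1] for q in top])).ravel(),(proj(s,place(p,[q[0] for q in side],z0))-S([q[1] for q in side])).ravel()]
    o=least_squares(f,p0,loss='soft_l1'); print(np.round(o.x,4),np.degrees(o.x[2])); print(np.round(o.fun.reshape(-1,2),1).tolist()); return o.x
m=.001
def k(l): return [(np.array(a)*m,b) for a,b in l]
pl=fit(k([((-120,60,8),(55,312)),((-120,-60,8),(183,472)),((117,55,28),(390,55)),((117,-55,28),(511,210)),((105,55,28),(370,70))]),
 k([((-120,-60,8),(22,207)),((105,-55,28),(322,440)),((105,55,28),(470,308)),((117,55,28),(497,315)),((120,-60,8),(338,478))]),0,[.6,-.01,-.9])
bl=fit(k([((-3,22,100),(185,280)),((17,22,100),(212,248)),((17,-22,100),(267,312)),((-3,-22,100),(240,338)),((-17,22,40),(157,300)),((-17,-22,40),(212,360))]),
 k([((17,-22,0),(190,246)),((17,22,0),(245,208)),((-17,-22,0),(143,215)),((17,22,100),(250,68)),((-17,-22,40),(143,160))]),.008,[.56,0,-.9])
c,sn=np.cos(pl[2]),np.sin(pl[2]); R=np.array([[c,sn],[-sn,c]])
print('block in plate mm',R@(bl[:2]-pl[:2])*1000,'dyaw',np.degrees(bl[2]-pl[2]))
W=pts(t)
for n,(u,v) in dict(short=(386,257),puck=(316,200),red=(323,295),pink=(366,294)).items(): 
    w=W[v,u]; print(n,w,R@(w[:2]-pl[:2])*1000)
E
```

```text
[ 0.5816 -0.0373 -0.9047] -51.83512900175592
[[0.0, -0.3], [1.0, 1.2], [0.6, -0.5], [1.1, -0.7], [1.3, -0.8], [-1.2, -1.7], [0.2, -4.1], [1.4, -1.0], [-0.8, 0.7], [-0.6, -0.6]]
[ 0.5546  0.0091 -0.8358] -47.88669139368529
[[0.1, -1.5], [0.3, -0.2], [0.7, -0.6], [0.5, -0.6], [0.7, -0.5], [0.6, -0.6], [-1.0, -0.3], [-0.9, -1.4], [-0.6, -0.7], [-0.3, -0.9], [-0.6, -0.2]]
block in plate mm [-53.1479836    7.49714897] dyaw 3.9484376080706243
short [ 0.49622961 -0.12352858  0.05696501] [  15.03499137 -120.38570358]
puck [0.65618589 0.06472896 0.02384878] [-34.13862093 121.70698253]
red [0.39867256 0.04952738 0.10734612] [-181.31089687  -90.15269845]
pink [ 0.39948554 -0.06355951  0.09317885] [ -91.89556441 -159.39288467]
```

{"api": "apply_moves", "payload": {"steps": [{"slide":[2.9,-2.75,0],"twist":[0,0,0],"fingers":0.2},{"slide":[2.9,-2.75,0],"twist":[0,0,0],"fingers":0.2},{"slide":[2.9,-2.75,0],"twist":[0,0,0],"fingers":0.2},{"slide":[2.9,-2.75,0],"twist":[0,0,0],"fingers":0.2},{"slide":[2.9,-2.75,0],"twist":[0,0,0],"fingers":0.2},{"slide":[2.9,-2.75,0],"twist":[0,0,0],"fingers":0.2},{"slide":[2.9,-2.75,0],"twist":[0,0,0],"fingers":0.2},{"slide":[2.9,-2.75,0],"twist":[0,0,0],"fingers":0.2},{"slide":[2.9,-2.75,0],"twist":[0,0,0],"fingers":0.2},{"slide":[2.9,-2.75,0],"twist":[0,0,0],"fingers":0.2}]}}

```text
clock: 0.93
eef_pos: [0.4208, -0.2164, 0.2311]
orientation: [0.977, 0.215, -0.0, 0.0]
ft_force: [1.5, -0.9, -0.9]
opening: 0.017
grasp_force: 0.0
```

{"api": "apply_moves", "payload": {"steps": [{"slide":[2.9,-2.75,0],"twist":[0,0,0],"fingers":0.2},{"slide":[2.9,-2.75,0],"twist":[0,0,0],"fingers":0.2},{"slide":[2.9,-2.75,0],"twist":[0,0,0],"fingers":0.2},{"slide":[2.9,-2.75,0],"twist":[0,0,0],"fingers":0.2},{"slide":[2.9,-2.75,0],"twist":[0,0,0],"fingers":0.2},{"slide":[2.9,-2.75,0],"twist":[0,0,0],"fingers":0.2},{"slide":[2.9,-2.75,0],"twist":[0,0,0],"fingers":0.2},{"slide":[0,0,0],"twist":[0,0,-0.12],"fingers":0.2},{"slide":[0,0,0],"twist":[0,0,-0.12],"fingers":0.2},{"slide":[0,0,0],"twist":[0,0,-0.12],"fingers":0.2}]}}

```text
clock: 1.77
eef_pos: [0.5238, 0.0427, 0.2307]
orientation: [0.921, 0.39, -0.001, -0.0]
ft_force: [0.2, -0.7, 1.1]
opening: 0.0171
grasp_force: 0.0
```

{"api": "apply_moves", "payload": {"steps": [{"slide":[0,0,0],"twist":[0,0,-0.12],"fingers":0.2},{"slide":[0,0,0],"twist":[0,0,-0.12],"fingers":0.2},{"slide":[0,0,0],"twist":[0,0,-0.12],"fingers":0.2},{"slide":[0,0,0],"twist":[0,0,-0.12],"fingers":0.2},{"slide":[0,0,0],"twist":[0,0,-0.12],"fingers":0.2},{"slide":[0,0,0],"twist":[0,0,-0.12],"fingers":0.2},{"slide":[0,0,0],"twist":[0,0,-0.12],"fingers":0.2},{"slide":[0,0,0],"twist":[0,0,-0.12],"fingers":0.2},{"slide":[0,0,0],"twist":[0,0,-0.12],"fingers":0.2},{"slide":[0,0,0],"twist":[0,0,-0.12],"fingers":0.2}]}}

```text
clock: 2.6
eef_pos: [0.5237, 0.0414, 0.2308]
orientation: [0.54, 0.841, -0.0, -0.0]
ft_force: [0.2, -0.1, 0.3]
opening: 0.0172
grasp_force: 0.0
```

```bash
cat >> h.py <<'E'
from scipy.spatial.transform import Rotation as Ro
PL=np.array([.5816,-.0373,-.9047])
def goto(x,y,z,face,ref=PL):
    """target TCP in plate frame (mm), world z mm, heading of tool -x relative to ref yaw (deg)"""
    st=r.state(); R=Ro.from_quat(st['orientation']).as_matrix()
    w=place(ref,[[x/1e3,y/1e3,0]],z/1e3)[0]
    yaw=np.degrees(np.arctan2(-R[1,0],-R[0,0])); dy=(np.degrees(ref[2])+face-yaw+180)%360-180
    p=np.r_[place([0,0,0],[[0,0,0]],0)[0,:2],0]
    L=Ro.from_euler('z',-PL[2]).as_matrix()@(st['eef_pos']-np.r_[PL[:2],0])
    print('t%.2f'%st['clock'],'tool in plate mm',np.round(L*1e3,1),'yaw rel ref %.1f'%(yaw-np.degrees(ref[2])),'slide cm',np.round(R.T@(w-st['eef_pos'])*100,2),'twist z %.3f'%-np.radians(dy),'F',np.round(st['ft_force'],1),'open %.3f'%st['opening'],'q7 %.2f'%st['qpos'][6], 'tilt',np.round(R[2,:2],3))
E
python3 - <<'E'
from h import *
goto(-45,0,92,0,ref=np.array([.5546,.0091,-.8358]))
E
```

```text
t2.60 tool in plate mm [-97.7   3.1 230.8] yaw rel ref -17.5 slide cm [ 0.06  0.13 13.88] twist z -0.306 F [ 0.2 -0.1  0.3] open 0.017 q7 0.14 tilt [ 0.    -0.001]
```

{"api": "apply_moves", "payload": {"steps": [{"slide":[0,0,0],"twist":[0,0,-0.1],"fingers":0.2},{"slide":[0,0,0],"twist":[0,0,-0.1],"fingers":0.2},{"slide":[0,0,0],"twist":[0,0,-0.1],"fingers":0.2},{"slide":[0.1,0.1,3.5],"twist":[0,0,0],"fingers":0.2},{"slide":[0,0,3.5],"twist":[0,0,0],"fingers":0.2},{"slide":[0,0,3.5],"twist":[0,0,0],"fingers":0.2},{"slide":[0,0,3.4],"twist":[0,0,0],"fingers":0.2},{"slide":[-0.8,0,0],"twist":[0,0,0],"fingers":0.2},{"slide":[-0.8,0,0],"twist":[0,0,0],"fingers":0.2},{"slide":[0,0,0],"twist":[0,0,0],"fingers":0.2}]}}

```text
clock: 3.43
eef_pos: [0.5375, 0.0292, 0.0939]
orientation: [0.413, 0.911, 0.001, 0.002]
ft_force: [0.2, -0.1, 1.4]
opening: 0.0169
grasp_force: 0.0
```

Run:
```python
from h import *
goto(-14,0,92,0,ref=np.array([.5546,.0091,-.8358]))
d=grab('side'); cv2.imwrite('pics/c3.png',cv2.resize(d['image'][170:330,230:400],None,fx=3,fy=3)[:,:,::-1])
```

```text
t3.43 tool in plate mm [-79.5   6.4  93.9] yaw rel ref -0.8 slide cm [-1.24 -0.06  0.19] twist z -0.015 F [ 0.2 -0.1  1.4] open 0.017 q7 0.32 tilt [-0.003  0.002]
```

View pics/c3.png

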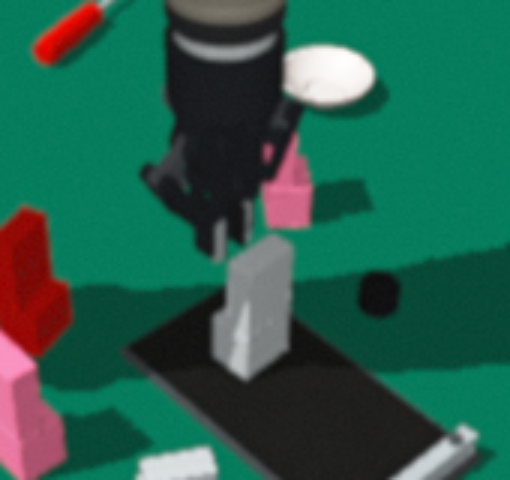

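The fingers (crop 220,240) stand just behind the top of the block (260,250) and clear of it. Pushing now.

{"api": "apply_moves", "payload": {"steps": [{"slide":[-0.5,-0.05,0.1],"twist":[0,0,0],"fingers":0.2},{"slide":[-0.5,0,0.1],"twist":[0,0,0],"fingers":0.2},{"slide":[-0.4,0,0],"twist":[0,0,0],"fingers":0.2},{"slide":[-0.4,0,0],"twist":[0,0,0],"fingers":0.2},{"slide":[-0.4,0,0],"twist":[0,0,0],"fingers":0.2},{"slide":[-0.4,0,0],"twist":[0,0,0],"fingers":0.2},{"slide":[-0.4,0,0],"twist":[0,0,0],"fingers":0.2},{"slide":[-0.4,0,0],"twist":[0,0,0],"fingers":0.2}]}}

```text
clock: 4.15
eef_pos: [0.5571, 0.0049, 0.0903]
orientation: [0.411, 0.912, -0.0, 0.0]
ft_force: [0.1, -0.7, -0.2]
opening: 0.0169
grasp_force: 0.1
```

Run:
```python
from h import *
goto(-14,0,92,0,ref=np.array([.5546,.0091,-.8358]))
d=grab('side'); cv2.imwrite('pics/c4.png',cv2.resize(d['image'][200:360,250:400],None,fx=3,fy=3)[:,:,::-1])
```

```text
t4.15 tool in plate mm [-48.3   6.8  90.3] yaw rel ref -0.7 slide cm [ 1.88  0.08 -0.17] twist z -0.012 F [ 0.1 -0.7 -0.2] open 0.017 q7 0.37 tilt [-0. -0.]
```

View pics/c4.png

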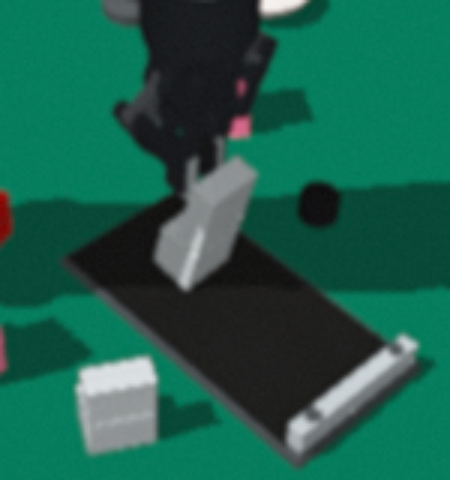

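The block is leaning about 12–15° over its heel (crop 185,288), so I continue gently.

{"api": "apply_moves", "payload": {"steps": [{"slide":[-0.3,0,0],"twist":[0,0,0],"fingers":0.2},{"slide":[-0.3,0,0],"twist":[0,0,0],"fingers":0.2},{"slide":[-0.3,0,0],"twist":[0,0,0],"fingers":0.2},{"slide":[-0.3,0,0],"twist":[0,0,0],"fingers":0.2},{"slide":[0,0,0],"twist":[0,0,0],"fingers":0.2},{"slide":[0,0,0],"twist":[0,0,0],"fingers":0.2},{"slide":[0,0,0],"twist":[0,0,0],"fingers":0.2},{"slide":[0,0,0],"twist":[0,0,0],"fingers":0.2},{"slide":[0,0,0],"twist":[0,0,0],"fingers":0.2},{"slide":[0,0,0],"twist":[0,0,0],"fingers":0.2}]}}

```text
clock: 5.03
eef_pos: [0.5647, -0.0037, 0.0903]
orientation: [0.411, 0.912, -0.0, 0.0]
ft_force: [-0.1, -0.2, -1.0]
opening: 0.0171
grasp_force: 0.0
```

```bash
cat >> h.py <<'E'
def lying(d,vis=True):
    W=pts(d); L=(W-np.r_[PL[:2],0])@Ro.from_euler('z',PL[2]).as_matrix()*1e3
    m=(abs(L[...,1])<58)&(L[...,0]>-110)&(L[...,0]<104)&(L[...,2]>20)&(L[...,2]<55)
    q=cv2.minAreaRect(L[m][:,:2].astype(np.float32)); print(m.sum(),q, 'range',L[m].min(0).round(1),L[m].max(0).round(1))
    return L,m
E
python3 - <<'E'
from h import *
d=grab('top'); save(d,'top1.png'); np.savez('pics/top1.npz',**d); lying(d)
s=grab('side'); np.savez('pics/side1.npz',**s)
a=cv2.resize(d['image'][175:275,295:405],(440,400),interpolation=cv2.INTER_CUBIC)
b=cv2.resize(s['image'][230:360,270:400],(360,360),interpolation=cv2.INTER_CUBIC)
o=np.zeros((400,800,3),np.uint8); o[:,:440]=a; o[:360,440:]=b; cv2.imwrite('pics/c5.png',o[:,:,::-1])
goto(-140,0,100,0)
E
```

```text
20 ((103.38114929199219, -3.216083526611328), (1.1038432121276855, 91.05249786376953), 0.1013936772942543) range [102.8 -48.7  20.1] [103.9  42.3  30.3]
t5.13 tool in plate mm [-36.8   7.5  90.3] yaw rel ref 3.3 slide cm [10.34 -0.16 -0.97] twist z 0.057 F [ 0.8 -0.1 -0.6] open 0.017 q7 0.38 tilt [-0. -0.]
```

View pics/c5.png

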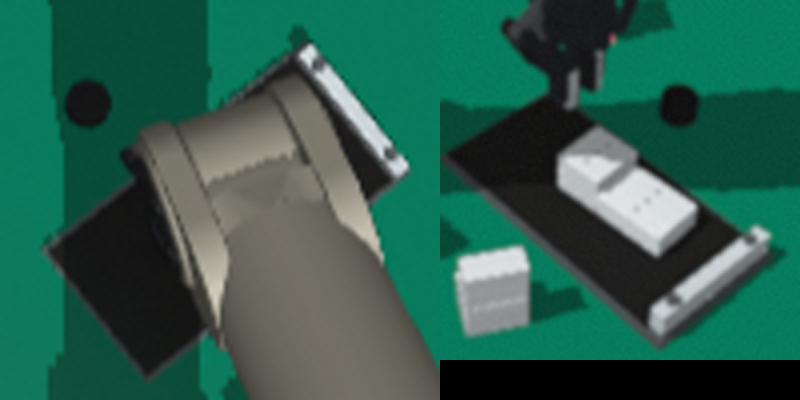

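The block is down: steps up, crown end (panel 675,235) towards the bar, and flat. The top view is blocked by the arm. I fit the lying pose from side corners plus side depth.

```bash
cat >> h.py <<'E'
def fitlie(d,pix,loc,p0=(-36,9,.07)):
    pix=np.array(pix,float); loc=np.array(loc,float)/1e3
    def f(p):
        q=place([p[0]/1e3,p[1]/1e3,p[2]],loc,.008); return (proj(d,place(PL,q,0))-pix).ravel()
    o=least_squares(f,p0,loss='soft_l1',x_scale=[1,1,.01]); p=o.x
    print('heel',p[:2].round(1),'yaw %.1f'%np.degrees(p[2]),'crown',(p[:2]+100*np.array([np.cos(p[2]),np.sin(p[2])])).round(1)); print(o.fun.reshape(-1,2).round(1).tolist())
E
python3 - <<'E'
from h import *
s=dict(np.load('pics/side1.npz'))
pix=(np.array([(658,255),(697,205),(558,185),(558,160),(598,128),(637,150)])-[440,0])/2.769+[270,230]-.3
fitlie(s,pix,[(100,-22,0),(100,22,20),(0,-22,0),(0,-22,34),(0,22,34),(40,22,34)])
lying(s)
W=pts(s); L=(W-np.r_[PL[:2],0])@Ro.from_euler('z',PL[2]).as_matrix()*1e3
for n,a,b in(('low',23,32),('high',38,50)):
    m=(abs(L[...,1])<45)&(L[...,0]>-60)&(L[...,0]<95)&(L[...,2]>a)&(L[...,2]<b); print(n,m.sum(),cv2.minAreaRect(L[m][:,:2].astype(np.float32)))
E
```

```text
heel [-32.6   7.8] yaw 4.7 crown [67.1 15.9]
[[0.2, 0.7], [0.5, 0.0], [-0.3, 0.5], [0.0, -1.8], [-0.4, -0.9], [-0.1, 0.4]]
980 ((17.015926361083984, 11.54760456085205), (101.2622299194336, 46.66592788696289), 3.5895187854766846) range [-33.8 -14.7  20.1] [68.5 36.5 43.8]
low 571 ((17.472288131713867, 11.699457168579102), (99.9674301147461, 46.50991439819336), 3.2124061584472656)
high 297 ((-12.759742736816406, 9.93874454498291), (41.68717575073242, 43.854705810546875), 3.9997053146362305)
```

Run:
```python
from h import *
goto(10,62,16,0)
```

```text
t5.13 tool in plate mm [-36.8   7.5  90.3] yaw rel ref 3.3 slide cm [-4.98  5.18  7.43] twist z 0.057 F [ 0.8 -0.1 -0.6] open 0.017 q7 0.38 tilt [-0. -0.]
```

{"api": "apply_moves", "payload": {"steps": [{"slide":[-2.5,2.6,0],"twist":[0,0,0],"fingers":0},{"slide":[-2.5,2.6,0],"twist":[0,0,0],"fingers":0},{"slide":[0,0,0],"twist":[0,0,0.057],"fingers":0},{"slide":[0,0,2.5],"twist":[0,0,0],"fingers":0},{"slide":[0,0,2.5],"twist":[0,0,0],"fingers":0},{"slide":[0,0,1.2],"twist":[0,0,0],"fingers":0},{"slide":[0,0,1.2],"twist":[0,0,0],"fingers":0},{"slide":[0,0,0],"twist":[0,0,0],"fingers":0}]}}

```text
clock: 5.8
eef_pos: [0.635, -0.007, 0.0139]
orientation: [0.437, 0.899, -0.001, -0.002]
ft_force: [0.1, 0.6, 1.2]
opening: 0.0001
grasp_force: 0.0
```

Run:
```python
from h import *
goto(10,37,16,0)
```

```text
t5.80 tool in plate mm [ 9.2 60.7 13.9] yaw rel ref 0.0 slide cm [-0.08 -2.37 -0.2 ] twist z 0.000 F [0.1 0.6 1.2] open 0.000 q7 0.29 tilt [ 0.003 -0.003]
```

{"api": "apply_moves", "payload": {"steps": [{"slide":[0,-0.4,0],"twist":[0,0,0],"fingers":0},{"slide":[0,-0.4,0],"twist":[0,0,0],"fingers":0},{"slide":[0,-0.3,0],"twist":[0,0,0],"fingers":0},{"slide":[0,-0.3,0],"twist":[0,0,0],"fingers":0},{"slide":[0,-0.3,0],"twist":[0,0,0],"fingers":0},{"slide":[0,-0.3,0],"twist":[0,0,0],"fingers":0},{"slide":[0,-0.3,0],"twist":[0,0,0],"fingers":0},{"slide":[0,0,0],"twist":[0,0,0],"fingers":0},{"slide":[0,0,0],"twist":[0,0,0],"fingers":0}]}}

```text
clock: 6.55
eef_pos: [0.6195, -0.021, 0.0171]
orientation: [0.437, 0.899, 0.0, 0.001]
ft_force: [1.6, 1.6, 3.9]
opening: -0.0001
grasp_force: 1.6
```

```bash
cat >> h.py <<'E'
def look():
    s=grab('side'); W=pts(s); L=(W-np.r_[PL[:2],0])@Ro.from_euler('z',PL[2]).as_matrix()*1e3
    g=s['image'].astype(int); br=g.max(2)>80
    for n,a,b,x0,x1 in(('low',23,32,-80,101),('high',38,50,-80,80)):
        m=br&(abs(L[...,1])<45)&(L[...,0]>x0)&(L[...,0]<x1)&(L[...,2]>a)&(L[...,2]<b); q=cv2.minAreaRect(L[m][:,:2].astype(np.float32)); print(n,m.sum(),np.round(q[0],1),np.round(q[1],1),round(q[2],1))
    return s
E
python3 - <<'E'
from h import *
goto(10,37,16,0); look()
E
```

```text
t6.55 tool in plate mm [10.6 39.9 17.1] yaw rel ref 0.0 slide cm [ 0.06 -0.29  0.11] twist z 0.000 F [1.6 1.6 3.9] open -0.000 q7 0.31 tilt [-0.001  0.001]
low 600 [17.8 11.3] [98.4 64. ] 3.3
high 322 [-3.8 10.2] [60.7 63.8] 3.7
```

```bash
cat >> h.py <<'E'
def look2(d=None):
    s=d or grab('side'); W=pts(s); L=(W-np.r_[PL[:2],0])@Ro.from_euler('z',PL[2]).as_matrix()*1e3
    for n,a,b,x0,x1 in(('low',24,31,30,100),('high',38,46,-70,40)):
        m=(abs(L[...,1])<45)&(L[...,0]>x0)&(L[...,0]<x1)&(L[...,2]>a)&(L[...,2]<b); P=L[m]
        print(n,len(P),'x',np.percentile(P[:,0],[1,99]).round(1))
        for c in range(x0,x1,12):
            k=(P[:,0]>=c)&(P[:,0]<c+12)
            if k.sum()>8: print('  x',c+6,'y',np.percentile(P[k,1],[3,50,97]).round(1),k.sum())
E
python3 - <<'E'
from h import *
print('before'); look2(dict(np.load('pics/side1.npz'))); print('now'); look2()
E
```

```text
before
low 310 x [30.3 67.6]
  x 36 y [-9.1 12.8 33.7] 94
  x 48 y [-7.7 11.8 34. ] 97
  x 60 y [-6.9 14.1 34.7] 102
  x 72 y [-4.8  9.3 26.5] 17
high 297 x [-32.6   7.7]
  x -28 y [-11.8   9.4  29.4] 76
  x -16 y [-11.2   7.2  29.5] 85
  x -4 y [-11.    8.4  30.7] 90
  x 8 y [-10.2   8.4  29.2] 46
now
low 310 x [30.6 67.6]
  x 36 y [-18.2   2.4  22.8] 97
  x 48 y [-16.7   3.1  25.1] 100
  x 60 y [-17.    3.8  24.3] 102
  x 72 y [-16.3  -4.4  12.5] 11
high 321 x [-32.7  23.8]
  x -28 y [-20.4  -0.2  18.9] 79
  x -16 y [-20.8  -0.4  19.5] 85
  x -4 y [-19.7  -0.2  20.6] 84
  x 8 y [-20.1  -0.6  22. ] 49
  x 20 y [23.6 31.4 40. ] 24
```

{"api": "apply_moves", "payload": {"steps": [{"slide":[0,1.2,0],"twist":[0,0,0],"fingers":0},{"slide":[-2,0,0],"twist":[0,0,0],"fingers":0},{"slide":[-2,0,0],"twist":[0,0,0],"fingers":0},{"slide":[0,-0.4,0],"twist":[0,0,0],"fingers":0},{"slide":[0,-0.4,0],"twist":[0,0,0],"fingers":0},{"slide":[0,-0.3,0],"twist":[0,0,0],"fingers":0},{"slide":[0,-0.3,0],"twist":[0,0,0],"fingers":0},{"slide":[0,-0.3,0],"twist":[0,0,0],"fingers":0},{"slide":[0,0,0],"twist":[0,0,0],"fingers":0}]}}

```text
clock: 7.4
eef_pos: [0.6383, -0.0554, 0.0161]
orientation: [0.437, 0.9, -0.0, -0.001]
ft_force: [0.9, -0.2, -0.8]
opening: -0.0004
grasp_force: 0.1
```

Run:
```python
from h import *
look2(); goto(10,65,60,0);goto(-75,0,60,0)
```

```text
low 333 x [30.3 65.7]
  x 36 y [-25.8  -5.6  15.8] 101
  x 48 y [-25.5  -4.7  19.5] 108
  x 60 y [-26.7  -0.5  34.6] 123
high 289 x [-35.    5.7]
  x -28 y [-20.9  -1.7  21.6] 83
  x -16 y [-21.1  -2.4  18.9] 88
  x -4 y [-22.8  -3.8  16.2] 84
  x 8 y [-20.3  -0.9  12.6] 27
t7.45 tool in plate mm [49.5 33.7 16.2] yaw rel ref 0.0 slide cm [ 3.95  3.13 -4.38] twist z 0.000 F [0.4 0.1 0.1] open -0.000 q7 0.37 tilt [ 0.001 -0.001]
t7.45 tool in plate mm [49.5 33.7 16.2] yaw rel ref 0.0 slide cm [12.45 -3.37 -4.37] twist z 0.000 F [0.4 0.1 0.1] open -0.000 q7 0.37 tilt [ 0.001 -0.001]
```

{"api": "apply_moves", "payload": {"steps": [{"slide":[0,0.6,0],"twist":[0,0,0],"fingers":0},{"slide":[0,0,-3.5],"twist":[0,0,0],"fingers":0.2},{"slide":[0,0,-3.5],"twist":[0,0,0],"fingers":0.2},{"slide":[3.2,-1.0,0],"twist":[0,0,0],"fingers":0.2},{"slide":[3.2,-1.0,0],"twist":[0,0,0],"fingers":0.2},{"slide":[3.2,-1.0,0],"twist":[0,0,0],"fingers":0.2},{"slide":[3.2,-1.1,0],"twist":[0,0,0],"fingers":0.2},{"slide":[0,0,3.5],"twist":[0,0,0],"fingers":0.2},{"slide":[0,0,3.5],"twist":[0,0,0],"fingers":0.2},{"slide":[0,0,0],"twist":[0,0,0],"fingers":0.2}]}}

```text
clock: 8.28
eef_pos: [0.5279, 0.0234, 0.0117]
orientation: [0.436, 0.9, -0.003, -0.004]
ft_force: [-1.1, -1.1, -0.6]
opening: 0.0173
grasp_force: 0.0
```

Run:
```python
from h import *
look2(); goto(-44,-1,18,0)
```

```text
low 295 x [30.5 64.9]
  x 36 y [-25.4  -4.2  15.8] 97
  x 48 y [-26.   -5.4  16.3] 99
  x 60 y [-26.5  -5.5  14.2] 99
high 314 x [-68.4   5.3]
  x -64 y [-22.  -16.5   8.3] 14
  x -40 y [-19.4 -10.5   4.1] 10
  x -28 y [-20.4   0.5  21.4] 84
  x -16 y [-22.7  -1.8  19.2] 89
  x -4 y [-22.3  -2.1  19.8] 87
  x 8 y [-20.9   0.1  19.5] 30
t8.33 tool in plate mm [-79.7  -3.1  14. ] yaw rel ref 0.1 slide cm [-3.57  0.2  -0.41] twist z 0.001 F [-0.5 -0.5  0.6] open 0.017 q7 0.20 tilt [ 0.004 -0.006]
```

{"api": "apply_moves", "payload": {"steps": [{"slide":[-1.2,0.1,-0.2],"twist":[0,0,0],"fingers":0.2},{"slide":[-1.2,0.1,0],"twist":[0,0,0],"fingers":0.2},{"slide":[-0.6,0,0],"twist":[0,0,0],"fingers":0.2},{"slide":[-0.5,0,0],"twist":[0,0,0],"fingers":0.2},{"slide":[-0.5,0,0],"twist":[0,0,0],"fingers":0.2},{"slide":[-0.5,0,0],"twist":[0,0,0],"fingers":0.2},{"slide":[-0.5,0,0],"twist":[0,0,0],"fingers":0.2},{"slide":[-0.5,0,0],"twist":[0,0,0],"fingers":0.2},{"slide":[-0.5,0,0],"twist":[0,0,0],"fingers":0.2},{"slide":[0,0,0],"twist":[0,0,0],"fingers":0.2}]}}

```text
clock: 9.17
eef_pos: [0.5726, -0.024, 0.0183]
orientation: [0.438, 0.899, -0.0, 0.001]
ft_force: [0.1, -0.6, -0.2]
opening: 0.0171
grasp_force: 0.0
```

Run:
```python
from h import *
look2(); goto(-6,-1,18,0)
```

```text
low 558 x [35.7 97.4]
  x 36 y [-23.   -3.3  18.6] 69
  x 48 y [-23.2  -3.   19.1] 97
  x 60 y [-23.   -3.5  18.4] 107
  x 72 y [-22.8  -1.   18.7] 102
  x 84 y [-22.8  -2.7  19.5] 105
  x 96 y [-23.4  -4.8  17.5] 78
high 373 x [-16.8  37.8]
  x -16 y [-23.    7.5   8.7] 13
  x -4 y [-23.6 -10.   19.4] 66
  x 8 y [-23.   -1.9  19.3] 97
  x 20 y [-22.7  -3.5  18.7] 96
  x 32 y [-23.6  -2.6  18.4] 98
t9.22 tool in plate mm [-16.2   0.9  18.2] yaw rel ref -0.1 slide cm [-1.02 -0.19  0.02] twist z -0.001 F [0.5 0.  0.3] open 0.017 q7 0.30 tilt [-0.002  0.   ]
```

{"api": "apply_moves", "payload": {"steps": [{"slide":[-0.2,0,0],"twist":[0,0,0],"fingers":0.2},{"slide":[-0.2,0,0],"twist":[0,0,0],"fingers":0.2},{"slide":[-0.2,0,0],"twist":[0,0,0],"fingers":0.2},{"slide":[-0.2,0,0],"twist":[0,0,0],"fingers":0.2},{"slide":[0,0,0],"twist":[0,0,0],"fingers":0.2}]}}

```text
clock: 9.63
eef_pos: [0.5768, -0.0294, 0.0181]
orientation: [0.437, 0.899, -0.0, 0.0]
ft_force: [-0.7, 0.6, -0.2]
opening: 0.0171
grasp_force: 0.4
```

{"api": "apply_moves", "payload": {"steps": [{"slide":[-0.1,0,0],"twist":[0,0,0],"fingers":0.2},{"slide":[-0.1,0,0],"twist":[0,0,0],"fingers":0.2},{"slide":[-0.1,0,0],"twist":[0,0,0],"fingers":0.2},{"slide":[0,0,0],"twist":[0,0,0],"fingers":0.2}]}}

```text
clock: 9.97
eef_pos: [0.5782, -0.0312, 0.0181]
orientation: [0.437, 0.899, -0.0, -0.0]
ft_force: [-0.7, 2.0, -0.7]
opening: 0.0171
grasp_force: 1.0
```

Run:
```python
from h import *
look2(); goto(-6,-1,18,0)
```

```text
low 502 x [37.6 99.1]
  x 36 y [-24.2 -23.2 -21.8] 10
  x 48 y [-22.9  -3.5  19.5] 94
  x 60 y [-22.3  -2.7  19.4] 99
  x 72 y [-22.9  -2.4  18.7] 103
  x 84 y [-23.6  -3.5  18.7] 105
  x 96 y [-22.1  -1.8  19.4] 91
high 311 x [-7.4 39.5]
  x -4 y [-23.8   7.3   9.1] 19
  x 8 y [-22.5  -3.8  18.8] 81
  x 20 y [-22.7  -1.8  18.9] 96
  x 32 y [-22.5  -3.4  18.3] 98
  x 44 y [-23.1  -5.   18.5] 16
t10.02 tool in plate mm [-6.9  1.1 18.2] yaw rel ref -0.0 slide cm [-0.09 -0.21  0.02] twist z -0.000 F [-1.   1.2 -0.5] open 0.017 q7 0.32 tilt [ 0. -0.]
```

{"api": "apply_moves", "payload": {"steps": [{"slide":[-0.1,0,0],"twist":[0,0,0],"fingers":0.2},{"slide":[-0.1,0,0],"twist":[0,0,0],"fingers":0.2},{"slide":[0,0,0],"twist":[0,0,0],"fingers":0.2}]}}

```text
clock: 10.27
eef_pos: [0.5782, -0.0312, 0.0182]
orientation: [0.437, 0.9, -0.0, -0.002]
ft_force: [-3.5, 4.5, 1.6]
opening: 0.0171
grasp_force: 3.1
```

{"api": "apply_moves", "payload": {"steps": [{"slide":[-0.1,0,0],"twist":[0,0,0],"fingers":0.2},{"slide":[-0.1,0,0],"twist":[0,0,0],"fingers":0.2},{"slide":[0,0,0],"twist":[0,0,0],"fingers":0.2}]}}

```text
clock: 10.52
eef_pos: [0.5781, -0.0312, 0.0181]
orientation: [0.436, 0.9, 0.0, -0.003]
ft_force: [-7.7, 6.8, 5.4]
opening: 0.0169
grasp_force: 5.0
```

Run:
```python
from h import *
goto(-6,-1,18,0)
```

```text
t10.52 tool in plate mm [-6.9  1.  18.1] yaw rel ref 0.1 slide cm [-0.09 -0.2   0.01] twist z 0.001 F [-7.7  6.8  5.4] open 0.017 q7 0.32 tilt [ 0.006 -0.003]
```

The TCP has stopped and the force has risen to about 10 N, so the end is seated. I back off and look from above.

{"api": "apply_moves", "payload": {"steps": [{"slide":[0.5,0,0],"twist":[0,0,0],"fingers":0.2},{"slide":[1.5,0,0],"twist":[0,0,0],"fingers":0.2},{"slide":[2,0,0],"twist":[0,0,0],"fingers":0.2},{"slide":[0,0,-4],"twist":[0,0,0],"fingers":0.2},{"slide":[0,0,-4],"twist":[0,0,0],"fingers":0.2},{"slide":[0,0,-4],"twist":[0,0,0],"fingers":0.2},{"slide":[0,0,-4],"twist":[0,0,0],"fingers":0.2},{"slide":[3,0,0],"twist":[0,0,0],"fingers":0.2},{"slide":[3,0,0],"twist":[0,0,0],"fingers":0.2},{"slide":[3,0,0],"twist":[0,0,0],"fingers":0.2}]}}

```text
clock: 11.35
eef_pos: [0.5006, 0.0683, 0.1795]
orientation: [0.438, 0.899, 0.0, 0.002]
ft_force: [0.1, -0.3, -0.4]
opening: 0.0168
grasp_force: 0.0
```

{"api": "apply_moves", "payload": {"steps": [{"slide":[3,2,0],"twist":[0,0,0],"fingers":0.2},{"slide":[3,2,0],"twist":[0,0,0],"fingers":0.2},{"slide":[3,2,0],"twist":[0,0,0],"fingers":0.2},{"slide":[0,0,0],"twist":[0,0,0],"fingers":0.2}]}}

```text
clock: 11.68
eef_pos: [0.4905, 0.1849, 0.1796]
orientation: [0.432, 0.902, 0.003, 0.0]
ft_force: [0.3, 0.6, 0.2]
opening: 0.0171
grasp_force: 0.0
```

Run:
```python
from h import *
look2(); goto(-6,-1,18,0); d=grab('top'); s=grab('side'); 
a=cv2.resize(d['image'][175:275,295:405],(440,400),interpolation=cv2.INTER_CUBIC)
b=cv2.resize(s['image'][230:360,270:400],(360,360),interpolation=cv2.INTER_CUBIC)
o=np.zeros((400,800,3),np.uint8); o[:,:440]=a; o[:360,440:]=b; cv2.imwrite('pics/c6.png',o[:,:,::-1])
```

```text
low 504 x [34.7 99.2]
  x 36 y [-24.  -22.5 -21.7] 12
  x 48 y [-23.5  -1.5  19.6] 88
  x 60 y [-23.4  -3.1  17.7] 103
  x 72 y [-23.1  -2.6  18.3] 104
  x 84 y [-22.8  -3.6  19.1] 106
  x 96 y [-22.9  -1.9  19.7] 91
high 264 x [ 7.  39.7]
  x 8 y [-23.   -2.7  19.2] 55
  x 20 y [-22.9  -2.8  18.2] 99
  x 32 y [-23.   -2.5  19.1] 97
  x 44 y [-21.9  -6.6  12.1] 13
t11.73 tool in plate mm [-227.3   63.6  179.1] yaw rel ref 0.5 slide cm [-22.08  -6.69  16.09] twist z 0.008 F [ 0.7 -0.9  0.6] open 0.017 q7 0.04 tilt [0.    0.003]
```

View pics/c6.png

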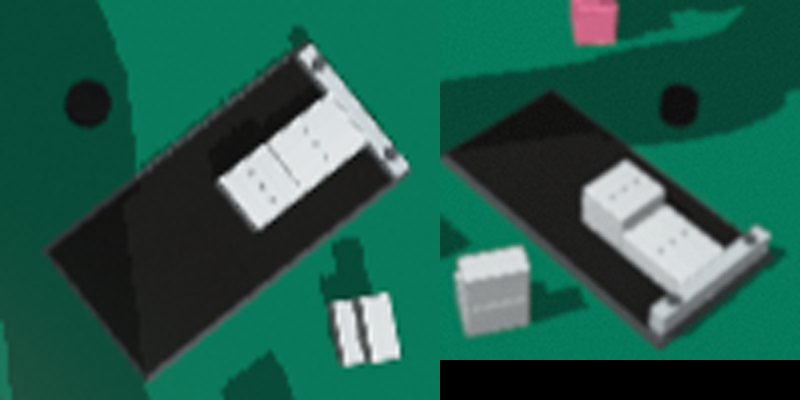

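The top panel shows the block flat, steps up, its end flush and square along the bar's inner face from (328,93) to (368,147), about 2 mm off centre. The short block and puck have not moved.

```bash
python3 -c "
from plant import r
print(r.finish_job())"
```

```text
the job is handed in; nothing more can be done
None
```

The tall block was pushed onto its back, steps up, and now rests squarely against the stop bar about 2 mm off its middle, without being lifted; I handed the job in at about 12 s, with no verdict returned.

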